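Calibrate the clutch paddle of a racing steering wheel

TASK

Lift the calibration unit out of its charging dock, plug it fully home into the hub of the steering wheel that lies face down in its cradle, and let go of it. With the unit in place, press the long clutch paddle down to its stop, let it come all the way back up by itself, then press it again to half of its travel, where the paddle is level, and finish while holding it there: do not let go at the end. Leave the two short shift paddles and the other things on the bench alone.

Things in the scene. Friction and masses are not known exactly. Their poses are not given: they have to be found in the camera images.
- steering_wheel: Black carbon racing steering wheel, 180 x 290 mm, fixed face down in a padded cradle: its back, with hub and paddles, looks up. Origin on the bench under its centre; z up, x to the wheel's upper edge (12 o'clock). Grips at the y ends are 73 mm high, the cover 90 mm. Three bare aluminium paddles: short wide shift paddles at x +39 mm, one on each side; one long clutch paddle at x -45 mm, on the -y side.
- hub_mouth (a point): Centre of the mouth of the wheel's hub, an upright aluminium tube in the middle of its back, outside diameter 54 mm, bore 30 mm and 40 mm deep. The mouth is 130 mm above the bench and the highest part of the wheel. Axes as the wheel's.
- calibration_unit: Grey box 46 (x) x 64 (y) x 44 mm (z), 47.5 mm over its rubber bands in x, with a round steel spigot under it, 25 mm thick, 28 mm long, foot tapered. Mass 0.2 to 0.37 kg. Origin: centre of the spigot's lower end; z up; the box spans 28 to 72 mm above it. At first spigot in the dock, box on the dock. Fully home, the box rests on the hub's mouth, origin 28 mm below hub_mouth, at any yaw.
- charging_dock: Dark grey charging dock fixed to the bench, 84 (x) x 96 (y) x 38 mm, with an upright hole 30.5 mm wide and 30 mm deep in the middle of its top, in which the unit stands at first. Origin: centre of its underside, z up.
- clutch_pad (a point): Finger pad at the outer end of the long clutch paddle: flat aluminium plate 40 (x) x 38 (y) x 6 mm, at x -45, y -122 mm of the wheel. This point: centre of its upper face; z normal to it, tilting with the paddle. Its centre is about 115 mm above the bench at rest, 103 at half travel, 91 at the stop. Nothing stands above it; the plugged-in unit in mid-wheel is 174 mm high.
- clutch_paddle (a joint): Turn of the clutch paddle about its pivot (73 mm inward of the pad's centre, 100 mm above the bench): 0 at rest, sprung up, pad rising outwards by 0.16 rad; 0.32 rad at the stop, pad falling outwards as much; 0.16, half travel, is level. A spring drives it back to 0: at the pad's centre about 4 N to start, 9 N at half travel, 14 N at the stop.
- shift_paddle_a (a joint): Turn of the short shift paddle on the -y side of the wheel's upper half: 0 at rest, up to 0.10 rad pressed down. Sprung back to 0. Leave alone.
- shift_paddle_b (a joint): The same for the shift paddle on the +y side. Leave alone.
- wheel_nut: Bystander: round aluminium wheel nut, 84 mm in diameter, 34 mm high. Origin: centre of its underside.
- tape_roll: Bystander: roll of beige tape lying flat, 100 mm in diameter, 25 mm high. Origin: centre of its underside.
- torque_driver: Bystander: torque screwdriver lying along its x axis, 197 mm long, 34 mm thick, black handle. Origin: on the bench under the handle's front end.
- deep_socket: Bystander: steel deep socket standing upright, 34 mm in diameter, 60 mm high. Origin: centre of its underside.
There are look-alikes about, which are no part of the job. Leave any blue, pink or purple look-alike of the calibration_unit alone.

How it is judged:
By the outcome, as a careful person would: the job done as asked, in the order asked, and still so for the second after the job is handed in, while the arm keeps its last pose, push and grip.
It also fails if it takes over 48 s, if anything falls off the work surface, if the arm or the gripper's body presses on something with over 40 N, if the wrist force passes 120 N, or if a joint passes its speed limit or range.

ROBOT

A 7-joint arm with a two-finger parallel gripper is mounted at the origin on the work surface. World frame = base frame: x ahead of the robot, y to its left, z up, the work surface at z = 0. Lengths are in m, angles in rad, forces in N, time in s.
With the tool pointing down it reaches from about 0.425 to 0.875 m from the base axis. Payload 4.7 kg.
Tool frame: the origin (TCP) lies at the centre of the arm's flange, where the gripper is bolted on; the fingertips stand 182 mm ahead of it and the grasp point (between the pads) lies 164 mm ahead of it; z points along the fingers, y is the direction in which the jaws open and shut (so a half turn about z gives the same grasp; the last joint's range is limited). The gripper opens to 87 mm and grips with 3 to 60 N. Pads are 19 mm wide; open, the fingers measure 117 mm over their backs; the gripper's body (75 mm by 190 mm) begins 51 mm behind the grasp point.
Start: joints at [1.356, 0.321, -0.07, 1.45, 0.023, 1.371, -0.057], TCP at [0.147, -0.633, 0.405] pointing down, gripper open.
Joint ranges: [-2.86, 2.86], [-0.3, 2.09], [-1.38, 1.24], [0.06, 2.45], [-1.56, 4.7], [0.09, 2.05], [-2.69, 2.69]. Speed limits (rad/s): [2.57, 2.57, 3.14, 3.14, 3.14, 3.14, 3.14].

INTERFACE

Orientations are given as a rotation vector (axis times angle).
In Python, from workcell import arm, capture gives the robot as it stands.
- The arm moves only by the tool step_arm, never from a script. Its arguments are lists of equal length, an entry for each row: "grip": the opening in per cent of the stroke, from 0 (shut) to 100 (fully open); "travel": the shift along the tool's x, y, z in units of 30 mm (1.0 is 30 mm), a list of three; "twist": the turn about the tool's z in units of 5 degrees (1.0 is 5 degrees). In form: {"grip": [grip, ...], "travel": [[x, y, z], ...], "twist": [twist, ...]}. A call has 1 to 12 rows; each row shifts and turns the commanded pose from where the row before left it, along the tool's axes as they then stand; what a row does not reach is not made up. A row lasts 1/8 s, in which the tool goes at most 62.5 mm and 10.7 degrees, less where a joint would pass 70% of its speed; a pose out of reach is approached as far as the arm can. A call is refused whole if a number of a shift passes 1 or a number of a turn 1, either way. A call with a gripper value outside its range is refused whole. The fingers move at their own pace and stop on an object; "force" is the grip in N (left out, the last holds). Time passes only in rows, so rows that do not move let the fingers close. It gives the time, the measured TCP pose, the force and the opening at its end, in the units of the state.
- arm.get_obs(): the state, without advancing time (a new reading comes with each control period).
- capture(name): name is "scene" or "top"; returns a dict with "pixels" (400x640x3 uint8, red, green, blue), "camera_matrix" (3x3 intrinsics, pixels), "T" (4x4, takes a point from camera to world coordinates). Camera axes: x right, y down, z forward; pixel columns grow to the right and rows downward; lengths in m; the calibration is good to about 2 mm. A picture is of the moment at which its call begins. There is no depth.
- arm.hand_in(): hands the job in, once; it reports no verdict.
The state is a dict: "clock": time; "joints": joint angles; "joint_velocities": joint speeds; "joint_efforts": joint torques, N m; "ee_pos": TCP position; "tool_rot": TCP orientation; "ft_force": force on the tool from outside, world axes, zero at the start; "torque": the same for the moment, N m; "grip_width": finger opening in m.
Only numpy, scipy, OpenCV 4.12 (cv2) and the standard library are available. Lean on these libraries where they do the work, as an engineer would, in place of code of your own. Each camera call takes 0.05 s, during which the arm holds its last target.

## Working session

There is one attempt and no reset: what is moved stays moved. The work goes in short steps, Python scripts to look and compute and a tool call to move; the robot and the scene stay as the last step left them, time stands still between calls to the robot, and variables do not carry over. Pictures are saved under pics/ and viewed, and the job is handed in when it is done.

Besides the shell and the picture viewer there is one more tool, called by a JSON object that holds its "method" and its "body". step_arm: Moves the arm, as the interface text tells. Its arguments: {"type":"object","properties":{"grip":{"type":"array","items":{"type":"number"}},"travel":{"type":"array","items":{"type":"array","items":{"type":"number"}}},"twist":{"type":"array","items":{"type":"number"}},"force":{"type":"number"}},"required":["grip","travel","twist"]}

```bash
ls; mkdir -p pics; python3 - <<'E'
from workcell import arm, capture
import cv2, numpy as np
for n in ["scene","top"]:
    c=capture(n); cv2.imwrite(f"pics/{n}0.png",c["pixels"][:,:,::-1]); np.savez(f"pics/{n}0.npz",**c)
    print(n,c["camera_matrix"].tolist(),np.round(c["T"],4).tolist())
print(arm.get_obs())
E
```

```text
pics
scene [[463.2136056937808, 0.0, 320.1501866122684], [0.0, 463.2136056937808, 195.60399722375587], [0.0, 0.0, 1.0]] [[-0.7856, 0.4325, -0.4425, 1.0925], [0.6187, 0.5356, -0.5748, 0.7325], [-0.0116, -0.7253, -0.6884, 0.9548], [0.0, 0.0, 0.0, 1.0]]
top [[486.48517139503656, 0.0, 312.08162969435307], [0.0, 486.48517139503656, 206.94584562701155], [0.0, 0.0, 1.0]] [[0.0078, -0.9944, 0.105, 0.3841], [-0.9999, -0.0087, -0.0087, 0.057], [0.0096, -0.105, -0.9944, 1.4492], [0.0, 0.0, 0.0, 1.0]]
{'clock': 0.1, 'joints': array([ 1.35608686,  0.32177809, -0.07005365,  1.45155958,  0.02259174,
        1.37080016, -0.05691506]), 'joint_velocities': array([ 0.00030232, -0.00139482, -0.00030857, -0.00142147,  0.00156715,
       -0.00125403,  0.00016825]), 'joint_efforts': array([ 7.85906559e-04, -4.92570913e+01, -4.05835602e-01, -3.13398778e+01,
       -6.43277331e-02,  3.94712971e-02,  6.31667535e-05]), 'ee_pos': array([ 0.14734442, -0.63289461,  0.40374808]), 'tool_rot': array([-3.11933627e+00, -3.58403236e-01,  4.63016849e-04]), 'ft_force': array([ 0.15880938,  0.46019513, -0.4633661 ]), 'torque': array([0.03596043, 0.0202787 , 0.0268626 ]), 'grip_width': 0.08716094687986085}
```

View pics/scene0.png

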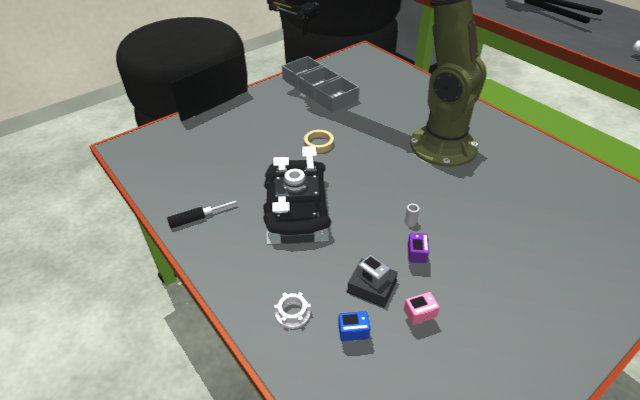

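View pics/top0.png

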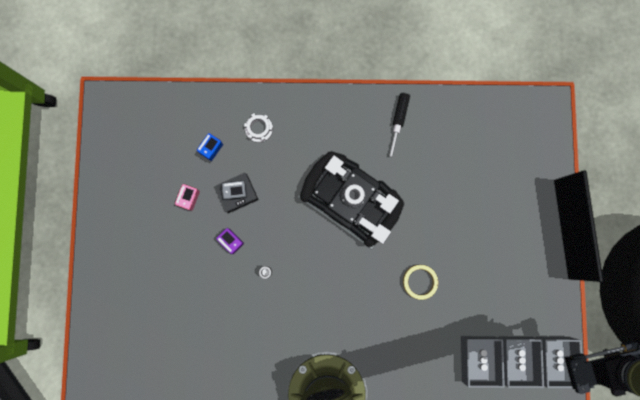

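The top view shows the grey unit in its dock at about (235,190), the wheel hub at (354,194) and the clutch pad at about (375,231). The scene view shows the unit at (376,268), the hub at (294,177) and the long paddle near (309,153). I'll enlarge these areas.

```bash
python3 - <<'E'
import cv2, numpy as np
t=cv2.imread("pics/top0.png"); s=cv2.imread("pics/scene0.png")
def z(im,x,y,w,h,k): return cv2.resize(im[y:y+h,x:x+w],None,fx=k,fy=k,interpolation=cv2.INTER_CUBIC)
cv2.imwrite("pics/z1.png",np.hstack([z(t,205,165,64,56,6),z(t,295,145,64*2,56*2,3)]))
cv2.imwrite("pics/z2.png",np.hstack([z(s,340,245,64,66,6),z(s,250,140,90,110,3.6)]))
E
```

```text
(no output)
```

View pics/z1.png

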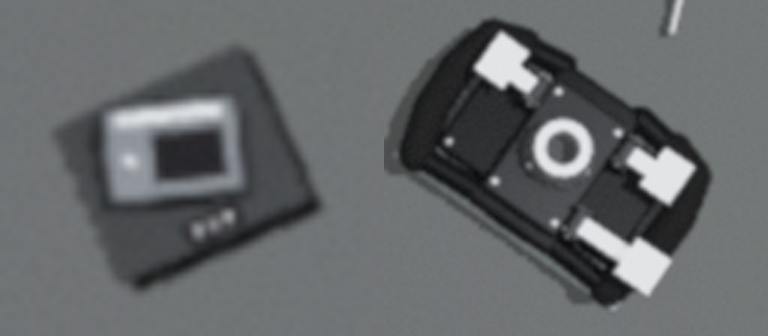

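View pics/z2.png

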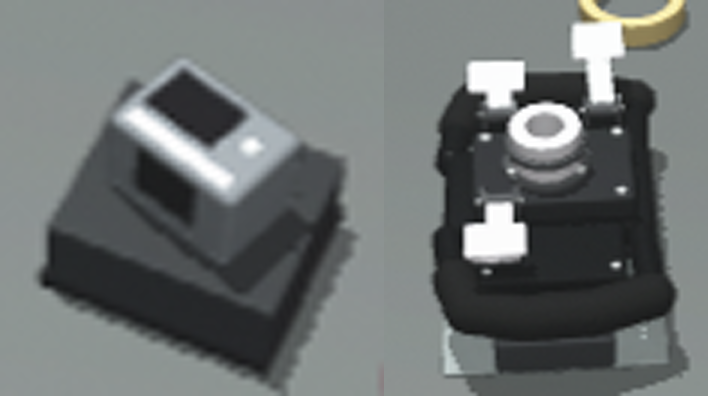

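The zooms show the unit's 64 mm side lying roughly along the image horizontal in the top view, with a chamfered bright edge on the far side. It is turned relative to the dock. The hub ring and pads are bright blobs, so I'll segment and triangulate.

```bash
cat > h.py <<'E'
import numpy as np, cv2
def load(n): return dict(np.load(f"pics/{n}.npz"))
def ray(c,uv):
    K,T=c["camera_matrix"],c["T"]; d=T[:3,:3]@np.linalg.solve(K,[uv[0],uv[1],1]); return T[:3,3],d/np.linalg.norm(d)
def plane(c,uv,z):
    o,d=ray(c,uv); return o+d*(z-o[2])/d[2]
def tri(c1,u1,c2,u2):
    o1,d1=ray(c1,u1);o2,d2=ray(c2,u2)
    s=np.linalg.lstsq(np.c_[d1,-d2],o2-o1,rcond=None)[0]; a=o1+d1*s[0];b=o2+d2*s[1]
    return (a+b)/2,np.linalg.norm(a-b)
def proj(c,p):
    T=c["T"]; q=T[:3,:3].T@(np.array(p)-T[:3,3]); q=c["camera_matrix"]@q; return q[:2]/q[2]
E
python3 - <<'E'
from h import *
t,s=load("top0"),load("scene0")
def blobs(c,x,y,w,h,th,inv=False,k=6):
    g=cv2.cvtColor(c["pixels"],cv2.COLOR_RGB2GRAY)[y:y+h,x:x+w]
    g=cv2.resize(g,None,fx=k,fy=k,interpolation=cv2.INTER_CUBIC)
    m=((g<th) if inv else (g>th)).astype(np.uint8)
    cs,hi=cv2.findContours(m,cv2.RETR_CCOMP,cv2.CHAIN_APPROX_NONE)
    for i,q in enumerate(cs):
        A=cv2.contourArea(q)/k/k
        if A<12: continue
        M=cv2.moments(q); f=lambda p:np.round((np.array(p)+.5)/k-.5+[x,y],2)
        r=cv2.minAreaRect(q)
        print(" A%.0f hole%d c"%(A,hi[0][i][3]>=0),f((M["m10"]/M["m00"],M["m01"]/M["m00"])),"rect c",f(r[0]),np.round(np.array(r[1])/k,1),round(r[2],1),"box",f(cv2.boxPoints(r)).tolist())
print("top unit>105");blobs(t,212,170,45,40,88)
print("top screen");blobs(t,225,180,22,18,60,True)
print("scene unit");blobs(s,345,248,55,50,110)
print("scene screen");blobs(s,358,252,25,22,60,True)
print("top hub/pads");blobs(t,305,150,105,95,170)
print("scene hub/pads");blobs(s,260,140,65,80,170)
E
```

```text
top unit>105
 A83 hole0 c [249.97 206.55] rect c [247.08 205.17] [ 8.5 18.7] 90.0 box [[237.75, 200.92], [256.42, 200.92], [256.42, 209.42], [237.75, 209.42]]
 A16 hole0 c [240.03 201.82] rect c [240.1  201.79] [2.8 7.9] 67.2 box [[235.92, 202.0], [243.18, 198.96], [244.28, 201.58], [237.02, 204.63]]
 A359 hole0 c [233.34 189.23] rect c [233.35 189.18] [16.6 23.2] 83.1 box [[220.86, 182.33], [243.85, 179.56], [245.84, 196.02], [222.85, 198.8]]
 A90 hole1 c [236.03 190.3 ] rect c [236.01 190.31] [ 8.2 11.8] 84.0 box [[229.71, 186.85], [241.46, 185.61], [242.31, 193.77], [230.57, 195.01]]
 A626 hole0 c [228.31 182.28] rect c [234.  189.5] [39.8 44.8] 90.0 box [[211.58, 169.58], [256.42, 169.58], [256.42, 209.42], [211.58, 209.42]]
top screen
 A64 hole0 c [235.99 190.34] rect c [236.01 190.37] [ 6.8 10.3] 84.6 box [[230.57, 187.5], [240.81, 186.52], [241.45, 193.25], [231.21, 194.22]]
scene unit
 A1510 hole0 c [371.96 263.07] rect c [372.  272.5] [49.8 54.8] 90.0 box [[344.58, 247.58], [399.42, 247.58], [399.42, 297.42], [344.58, 297.42]]
 A119 hole1 c [372.27 262.6 ] rect c [372.16 262
[... 1186 characters left out ...]
 rect c [280.25 203.96] [16.2 17.1] 88.1 box [[271.45, 196.13], [288.5, 195.56], [289.05, 211.78], [271.99, 212.35]]
 A204 hole0 c [294.17 174.82] rect c [294.28 174.85] [13.3 20. ] 81.9 box [[283.46, 169.7], [303.22, 166.87], [305.1, 180.01], [285.33, 182.83]]
 A51 hole1 c [294.08 174.45] rect c [294.08 174.25] [10.7  6.3] 0.0 box [[288.75, 177.42], [288.75, 171.08], [299.42, 171.08], [299.42, 177.42]]
 A161 hole0 c [280.7  161.83] rect c [280.58 163.  ] [13.2 16. ] 90.0 box [[272.58, 156.42], [288.58, 156.42], [288.58, 169.58], [272.58, 169.58]]
 A276 hole0 c [309.96 152.67] rect c [311.14 154.74] [22.  27.9] 13.4 box [[297.23, 165.75], [303.67, 138.65], [325.05, 143.73], [318.62, 170.83]]
```

```bash
python3 - <<'E'
from h import *
t,s=load("top0"),load("scene0")
print("hub hole",tri(t,(354.24,193.9),s,(294.08,174.35)), "outer",tri(t,(354.3,193.87),s,(294.25,174.85)))
print("hub planes .13",plane(t,(354.27,193.88),.13),plane(s,(294.1,174.4),.13))
print("screen",tri(t,(236.0,190.34),s,(372.2,262.6)))
a,b=plane(t,(230.57,187.5),.11),plane(t,(240.81,186.52),.11); d=b-a;print("screen long axis deg",np.degrees(np.arctan2(d[1],d[0])))
# unit outline in top view: bright mask box corners
for z in (.11,.08):
  print(z,[np.round(plane(t,p,z)[:2],4).tolist() for p in [[220.86,182.33],[243.85,179.56],[245.84,196.02],[222.85,198.8]]], plane(t,(233.35,189.2),z)[:2])
# scene top corners (hand, zoom/6+offset) upper quad: back-left apex, right
for n,p in dict(bandL=(110,118),apex=(183,58),right=(303,140),bandRlow=(232,197)).items():
  u=(p[0]/6+340,p[1]/6+245); print(n,u,plane(s,u,.11))
# pads
print("pad tri", [plane(t,p,.115).round(4) for p in ((378,232.5),)])
E
```

```text
hub hole (array([ 0.56171665, -0.0708022 ,  0.12504602]), np.float64(0.0018226905765973288)) outer (array([ 0.56171996, -0.07085832,  0.12328277]), np.float64(0.000989847149085456))
hub planes .13 [ 0.56041747 -0.06979861  0.13      ] [ 0.56554093 -0.06653745  0.13      ]
screen (array([0.57505392, 0.26087809, 0.07769504]), np.float64(0.0015817888232345003))
screen long axis deg -83.93771331260436
0.11 [[0.5921, 0.2992], [0.6005, 0.2356], [0.5544, 0.229], [0.5461, 0.2924]] [0.57315209 0.26405685]
0.08 [[0.5968, 0.3046], [0.6053, 0.2396], [0.5582, 0.2329], [0.5497, 0.2977]] [0.57738716 0.26869602]
bandL (358.3333333333333, 264.6666666666667) [0.62340021 0.26226017 0.11      ]
apex (370.5, 254.66666666666666) [0.58181766 0.25809125 0.11      ]
right (390.5, 268.3333333333333) [0.57349679 0.31568839 0.11      ]
bandRlow (378.6666666666667, 277.8333333333333) [0.61260593 0.31813782 0.11      ]
pad tri [array([ 0.4561, -0.1363,  0.115 ])]
```

```bash
cat >> h.py <<'E'
from scipy.spatial.transform import Rotation as Rn
def st(o=None):
    from workcell import arm
    o=o or arm.get_obs(); M=Rn.from_rotvec(o["tool_rot"]).as_matrix()
    return o,M,np.degrees(np.arctan2(M[1,0],M[0,0]))
def go(xy=None,z=None,yaw=None):
    """shift needed in tool units (30mm) for TCP to target; twist units"""
    o,M,y=st(); p=o["ee_pos"].copy(); q=p.copy()
    if xy is not None:q[:2]=xy
    if z is not None:q[2]=z
    print("t",o["clock"],"p",p.round(4),"yaw",round(y,2),"tilt",M[:,2].round(4),"F",o["ft_force"].round(1),"w",round(o["grip_width"],4),"q",o["joints"].round(2))
    print(" travel",(M.T@(q-p)/.03).round(3),"twist",None if yaw is None else round(-((yaw-y+180)%360-180)/5,2))
E
python3 - <<'E'
from h import *
t,s=load("top0"),load("scene0")
print("screen @.082",plane(t,(236,190.34),.082),plane(s,(372.2,262.6),.082))
for n,p in dict(bandL=(110,118),apex=(183,58),right=(303,140),bandRlow=(232,197)).items():
  u=(p[0]/6+340,p[1]/6+245); print(n,plane(s,u,.082).round(4))
print("unit top .082",plane(t,(233.35,189.2),.082))
go(yaw=96.7)
E
```

```text
screen @.082 [0.57391474 0.26081277 0.082     ] [0.57813975 0.26262645 0.082     ]
bandL [0.6079 0.2467 0.082 ]
apex [0.5649 0.2424 0.082 ]
right [0.5563 0.3019 0.082 ]
bandRlow [0.5967 0.3044 0.082 ]
unit top .082 [0.57710483 0.26838674 0.082     ]
t 0.1 p [ 0.1473 -0.6329  0.4037] yaw 13.11 tilt [-5.0e-04  1.7e-03 -1.0e+00] F [ 0.2  0.5 -0.5] w 0.0872 q [ 1.36  0.32 -0.07  1.45  0.02  1.37 -0.06]
 travel [0. 0. 0.] twist -16.72
```

{"method": "step_arm", "body": {"grip": [100,100,100,100,100,100,100,100,100], "travel": [[0,0,0],[0,0,0],[0,0,0],[0,0,0],[0,0,0],[0,0,0],[0,0,0],[0,0,0],[0,0,0]], "twist": [-1,-1,-1,-1,-1,-1,-1,-1,-1]}}

```text
clock: 1.23
ee_pos: [0.1474, -0.633, 0.4041]
tool_rot: [-2.743, -1.529, -0.0]
ft_force: [0.5, 0.0, 0.3]
grip_width: 0.0868
```

{"method": "step_arm", "body": {"grip": [100,100,100,100,100,100,100,100,100], "travel": [[0,0,0],[0,0,0],[0,0,0],[0,0,0],[0,0,0],[0,0,0],[0,0,0],[0,0,0],[0,0,0]], "twist": [-1,-1,-1,-1,-1,-1,-1,-0.7,0]}}

```text
clock: 2.35
ee_pos: [0.1473, -0.633, 0.4042]
tool_rot: [-2.09, -2.345, -0.001]
ft_force: [0.2, -0.2, -0.4]
grip_width: 0.0867
```

```bash
python3 - <<'E'
from h import *
go((.5,-.2),.38,96.7);go((.579,.2705),.33,96.7)
E
```

```text
t 2.35 p [ 0.1473 -0.633   0.4042] yaw 96.57 tilt [-2.e-04  1.e-03 -1.e+00] F [ 0.2 -0.2 -0.4] w 0.0867 q [ 1.51  0.33 -0.26  1.44  0.09  1.38  1.36]
 travel [12.992 13.33   0.819] twist -0.03
t 2.35 p [ 0.1473 -0.633   0.4042] yaw 96.57 tilt [-2.e-04  1.e-03 -1.e+00] F [ 0.2 -0.2 -0.4] w 0.0867 q [ 1.51  0.33 -0.26  1.44  0.09  1.38  1.36]
 travel [28.27  17.741  2.5  ] twist -0.03
```

{"method": "step_arm", "body": {"grip": [100,100,100,100,100,100,100,100,100,100,100,100], "travel": [[0.9,0.95,0],[0.9,0.95,0],[0.9,0.95,0],[0.9,0.95,0],[0.9,0.95,0],[0.9,0.95,0],[0.9,0.95,0],[0.9,0.95,0],[0.9,0.95,0],[0.9,0.95,0],[0.9,0.95,0],[0.9,0.95,0]], "twist": [0,0,0,0,0,0,0,0,0,0,0,0]}}

```text
clock: 3.85
ee_pos: [0.4504, -0.2707, 0.4047]
tool_rot: [2.091, 2.344, -0.0]
ft_force: [0.1, -0.7, 0.7]
grip_width: 0.0872
```

{"method": "step_arm", "body": {"grip": [100,100,100,100,100,100,100,100,100,100,100,100], "travel": [[0.9,0.9,0],[0.9,0.7,0],[0.95,0.4,0],[0.95,0.4,0],[0.95,0.3,0],[0.95,0.3,0],[0.95,0.3,0],[0.95,0.3,0],[0.95,0.3,0],[0.95,0.3,0],[0.95,0.3,0],[0.95,0.3,0]], "twist": [0,0,0,0,0,0,0,0,0,0,0,0]}}

```text
clock: 5.35
ee_pos: [0.5539, 0.0823, 0.4046]
tool_rot: [2.092, 2.344, -0.001]
ft_force: [0.4, -0.7, -0.1]
grip_width: 0.0871
```

```bash
python3 - <<'E'
from h import *
go((.579,.2705),.33,96.7)
E
```

```text
t 5.35 p [0.5539 0.0823 0.4046] yaw 96.51 tilt [-1.e-04 -3.e-04 -1.e+00] F [ 0.4 -0.7 -0.1] w 0.0871 q [ 0.58  0.22 -0.88  1.65  0.17  1.35 -0.21]
 travel [6.139 1.544 2.485] twist -0.04
```

{"method": "step_arm", "body": {"grip": [100,100,100,100,100,100,100,100,100], "travel": [[0.9,0.2,0.3],[0.9,0.2,0.3],[0.9,0.2,0.4],[0.9,0.2,0.5],[0.9,0.2,0.5],[0.9,0.2,0.5],[0.4,0.2,0],[0,0,0],[0,0,0]], "twist": [0,0,0,0,0,0,0,0,0]}}

```text
clock: 6.48
ee_pos: [0.5761, 0.258, 0.3303]
tool_rot: [2.091, 2.343, 0.0]
ft_force: [0.2, -0.6, -0.5]
grip_width: 0.087
```

```bash
cat > shot.py <<'E'
import sys
from workcell import capture
from h import *
n=sys.argv[1]; im=[]
for k in ("top","scene"):
    c=capture(k); np.savez(f"pics/{k}{n}.npz",**c); cv2.imwrite(f"pics/{k}{n}.png",c["pixels"][:,:,::-1]); im.append(c["pixels"][:,:,::-1])
# crops: x,y,w,h top then scene
a=list(map(int,sys.argv[2:]))
out=[]
for i,b in zip(im,(a[:4],a[4:])):
    x,y,w,h=b; out.append(cv2.resize(i[y:y+h,x:x+w],(400,int(400*h/w)),interpolation=cv2.INTER_CUBIC))
H=max(o.shape[0] for o in out); out=[cv2.copyMakeBorder(o,0,H-o.shape[0],0,0,cv2.BORDER_CONSTANT) for o in out]
cv2.imwrite(f"pics/v{n}.png",np.hstack(out))
E
python3 - <<'E'
from h import *
go((.579,.2705),.226,96.7)
E
python3 shot.py 1 195 150 80 80 330 190 100 100
```

```text
t 6.475 p [0.5761 0.258  0.3303] yaw 96.51 tilt [ 9.e-04 -8.e-04 -1.e+00] F [ 0.2 -0.6 -0.5] w 0.087 q [ 0.21  0.46 -0.87  1.57  0.37  1.28 -0.61]
 travel [0.406 0.14  3.477] twist -0.04
```

View pics/v1.png

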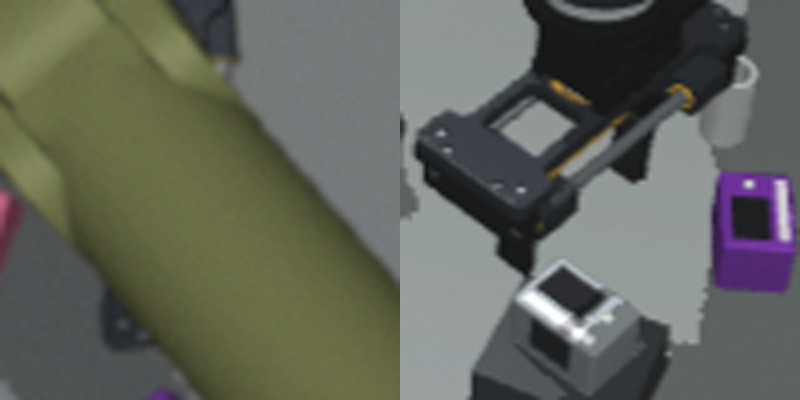

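```bash
python3 - <<'E'
from h import *
s=load("scene1"); o,M,y=st(); p=o["ee_pos"]
for sg in (1,-1):
  for d in (.0435,.0585):
    for w in (-.0095,.0095):
      q=p+M@[w,sg*d,.182]; u=proj(s,q); print(sg,d,w,u.round(1),"crop",((u-[330,190])*4+[400,0]).round(0))
im=cv2.imread("pics/scene1.png")[225:285,340:420]; cv2.imwrite("pics/z3.png",cv2.resize(im,None,fx=10,fy=10,interpolation=cv2.INTER_CUBIC))
E
```

```text
1 0.0435 -0.0095 [357.4 250.9] crop [509. 244.]
1 0.0435 0.0095 [363.7 255.5] crop [535. 262.]
1 0.0585 -0.0095 [352.9 254.6] crop [491. 258.]
1 0.0585 0.0095 [359.2 259.3] crop [517. 277.]
-1 0.0435 -0.0095 [382.3 230.4] crop [609. 162.]
-1 0.0435 0.0095 [388.6 234.7] crop [635. 179.]
-1 0.0585 -0.0095 [386.4 227.1] crop [626. 148.]
-1 0.0585 0.0095 [392.7 231.3] crop [651. 165.]
```

View pics/z3.png

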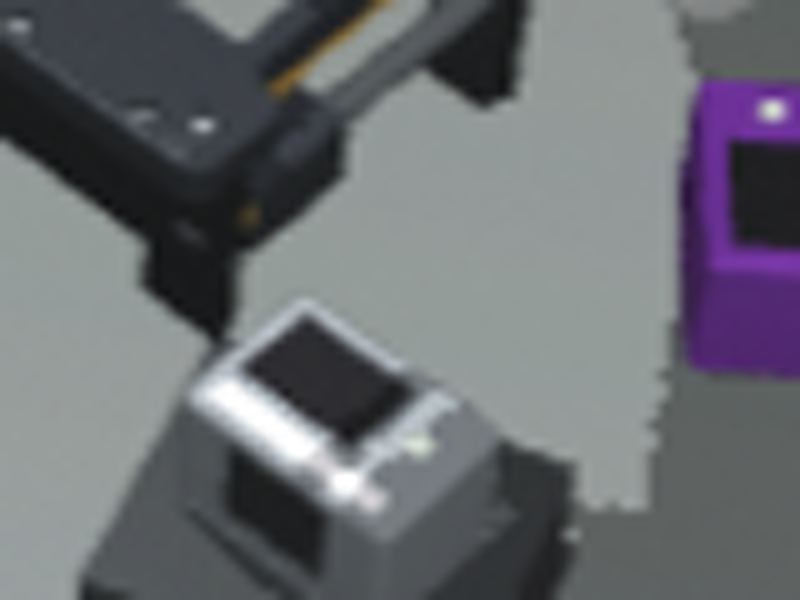

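{"method": "step_arm", "body": {"grip": [100,100,100,100,100,100,100,100], "travel": [[0.4,0.15,0],[0,0,0.6],[0,0,0.6],[0,0,0.6],[0,0,0.6],[0,0,0.6],[0,0,0.4],[0,0,0]], "twist": [0,0,0,0,0,0,0,0]}}

```text
clock: 7.58
ee_pos: [0.5783, 0.2713, 0.2265]
tool_rot: [-2.089, -2.345, 0.003]
ft_force: [0.8, -0.1, 0.8]
grip_width: 0.087
```

```bash
python3 - <<'E'
from h import *
go((.579,.2705),.226,96.7)
E
python3 shot.py 2 195 150 80 80 330 210 80 80
```

```text
t 7.575 p [0.5783 0.2713 0.2265] yaw 96.62 tilt [-1.8e-03 -7.0e-04 -1.0e+00] F [ 0.8 -0.1  0.8] w 0.087 q [ 0.14  0.58 -0.82  1.65  0.46  1.12 -0.68]
 travel [-0.03   0.018  0.017] twist -0.02
```

View pics/v2.png

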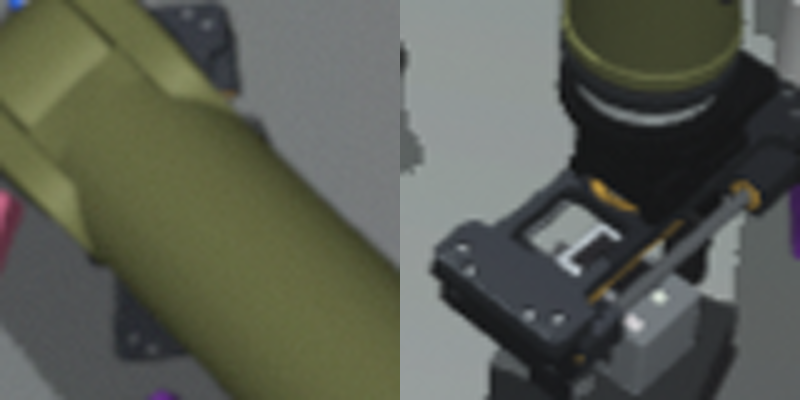

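The gripper straddles the unit in the scene view, with the box visible at crop position (650,330) between the fingers. The arm hides it in the top view. Closing now.

{"method": "step_arm", "body": {"grip": [30,30,30,30,30,30], "travel": [[0,0,0],[0,0,0],[0,0,0],[0,0,0],[0,0,0],[0,0,0]], "twist": [0,0,0,0,0,0], "force": 30}}

```text
clock: 8.43
ee_pos: [0.5786, 0.2716, 0.2277]
tool_rot: [-2.09, -2.346, 0.0]
ft_force: [0.5, -1.3, 0.5]
grip_width: 0.0456
```

{"method": "step_arm", "body": {"grip": [30,30,30,30,30,30,30,30,30], "travel": [[0,0,-0.3],[0,0,-0.5],[0,0,-0.8],[0,0,-0.8],[0,0,-0.8],[0,0,-0.8],[0,0,-0.8],[0,0,-0.6],[0,0,0]], "twist": [0,0,0,0,0,0,0,0,0]}}

```text
clock: 9.55
ee_pos: [0.5788, 0.272, 0.3916]
tool_rot: [2.089, 2.345, 0.005]
ft_force: [0.1, -0.0, -4.0]
grip_width: 0.0457
```

```bash
python3 - <<'E'
from h import *
go((.562,-.069),.385,96.7)
E
python3 shot.py 3 195 150 80 80 320 150 100 120
```

```text
t 9.55 p [0.5788 0.272  0.3916] yaw 96.62 tilt [ 0.003   0.0012 -1.    ] F [ 0.1 -0.  -4. ] w 0.0457 q [ 0.19  0.44 -0.89  1.48  0.34  1.39 -0.6 ]
 travel [-11.228  -1.866   0.207] twist -0.02
```

View pics/v3.png

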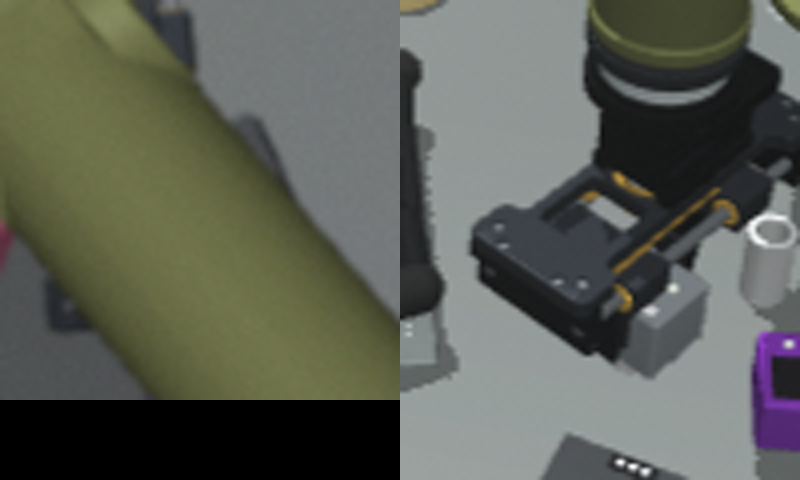

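```bash
cat > box.py <<'E'
from h import *
def corners(s,p,M,off,zg=.024):
    # zg: grasp point height above box bottom
    r={}
    for a in (-1,1):
      for b in (-1,1):
        for nm,h in (("bot",zg),("top",zg-.044)):
          q=p+M@[off+a*.032,b*.0232,.164+h]; r[(a,b,nm)]=proj(s,q).round(1)
    return r
E
python3 - <<'E'
from box import *
s=load("scene3"); o,M,y=st(); p=o["ee_pos"]
for off in (0,.005):
  print(off,{k:v.tolist() for k,v in corners(s,p,M,off,.022).items()})
im=cv2.imread("pics/scene3.png")[190:250,345:405]; cv2.imwrite("pics/z4.png",cv2.resize(im,None,fx=10,fy=10,interpolation=cv2.INTER_CUBIC))
E
```

```text
0 {(-1, -1, 'bot'): [374.2, 217.4], (-1, -1, 'top'): [375.6, 203.4], (-1, 1, 'bot'): [360.4, 228.3], (-1, 1, 'top'): [361.4, 214.3], (1, -1, 'bot'): [396.8, 232.4], (1, -1, 'top'): [398.9, 218.4], (1, 1, 'bot'): [383.1, 244.0], (1, 1, 'top'): [384.8, 230.0]}
0.005 {(-1, -1, 'bot'): [375.9, 218.6], (-1, -1, 'top'): [377.3, 204.6], (-1, 1, 'bot'): [362.1, 229.5], (-1, 1, 'top'): [363.2, 215.5], (1, -1, 'bot'): [398.6, 233.6], (1, -1, 'top'): [400.8, 219.6], (1, 1, 'bot'): [384.9, 245.3], (1, 1, 'top'): [386.7, 231.3]}
```

View pics/z4.png

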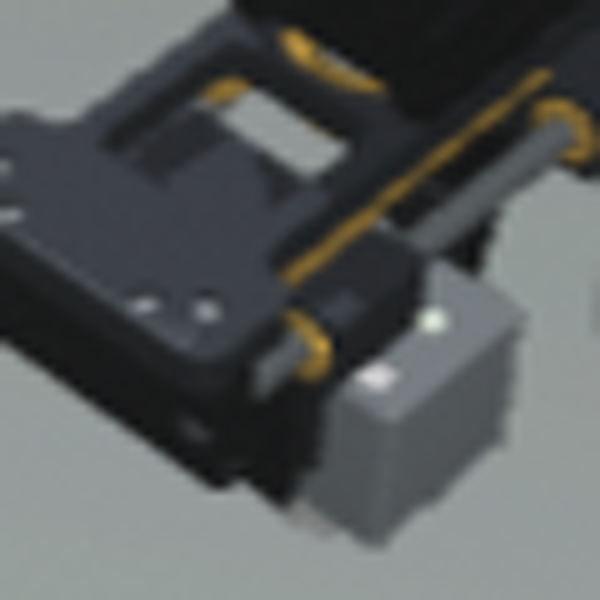

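{"method": "step_arm", "body": {"grip": [30,30,30,30,30,30,30,30,30,30,30,30], "travel": [[-0.5,-0.1,0],[-0.9,-0.15,0],[-1,-0.15,0],[-1,-0.15,0],[-1,-0.15,0],[-1,-0.15,0],[-1,-0.2,0],[-1,-0.2,0],[-1,-0.2,0],[-1,-0.2,0],[-1,-0.2,0],[-0.8,0,0]], "twist": [0,0,0,0,0,0,0,0,0,0,0,0]}}

```text
clock: 11.15
ee_pos: [0.5611, -0.0713, 0.3888]
tool_rot: [-2.092, -2.343, 0.004]
ft_force: [0.7, 0.1, -2.8]
grip_width: 0.0458
```

{"method": "step_arm", "body": {"grip": [30,30], "travel": [[0,0,0],[0,0,0]], "twist": [0,0]}}

```text
clock: 11.4
ee_pos: [0.5617, -0.0681, 0.3892]
tool_rot: [-2.088, -2.345, 0.0]
ft_force: [0.2, 1.0, -2.2]
grip_width: 0.0456
```

```bash
python3 - <<'E'
from h import *
s=load("scene0")
print(plane(s,(292.9,173.7),.13))
go((.562,-.069),.385,96.7)
E
python3 shot.py 4 305 140 110 110 240 100 110 130
```

```text
[ 0.56637666 -0.07095975  0.13      ]
t 11.4 p [ 0.5617 -0.0681  0.3892] yaw 96.62 tilt [-1.1e-03  9.0e-04 -1.0e+00] F [ 0.2  1.  -2.2] w 0.0456 q [ 0.78  0.23 -0.81  1.66  0.17  1.32  0.06]
 travel [-0.031  0.005  0.141] twist -0.02
```

View pics/v4.png

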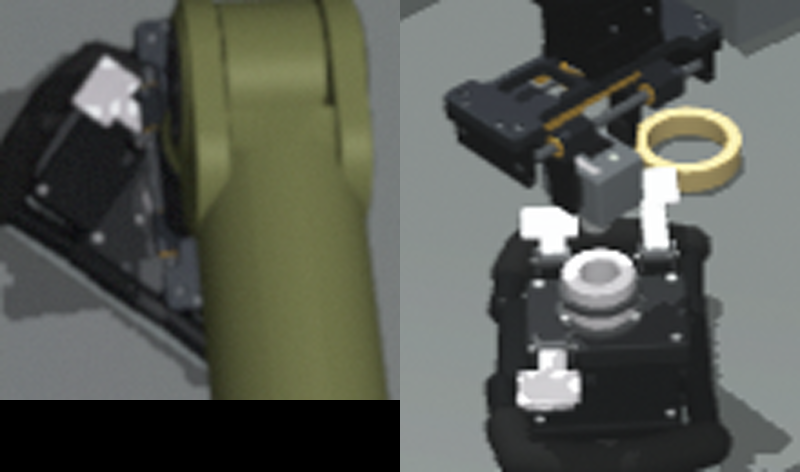

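{"method": "step_arm", "body": {"grip": [30,30,30,30], "travel": [[0,0,0.4],[0,0,0.6],[0,0,0.2],[0,0,0]], "twist": [0,0,0,0]}}

```text
clock: 12.0
ee_pos: [0.5619, -0.0685, 0.3527]
tool_rot: [-2.088, -2.345, 0.001]
ft_force: [0.4, 0.0, -2.8]
grip_width: 0.046
```

```bash
python3 - <<'E'
from h import *
go((.562,-.069),.385,96.7)
E
python3 shot.py 5 305 140 110 110 260 130 70 70; python3 - <<'E'
from box import *
s=load("scene5"); o,M,y=st(); p=o["ee_pos"]
print({k:v.tolist() for k,v in corners(s,p,M,0,.022).items()})
c=p+M@[0,0,.164+.022+.028]; print("spigot foot",c,proj(s,c),"hub px 294.1,174.4")
im=cv2.imread("pics/scene5.png")[130:190,265:325]; cv2.imwrite("pics/z5.png",cv2.resize(im,None,fx=10,fy=10,interpolation=cv2.INTER_CUBIC))
E
```

```text
t 12.0 p [ 0.5619 -0.0685  0.3527] yaw 96.62 tilt [-1.8e-03  5.0e-04 -1.0e+00] F [ 0.4  0.  -2.8] w 0.046 q [ 0.77  0.26 -0.8   1.71  0.2   1.26  0.04]
 travel [-1.500e-02 -1.000e-03 -1.077e+00] twist -0.02
{(-1, -1, 'bot'): [292.3, 153.7], (-1, -1, 'top'): [291.4, 140.7], (-1, 1, 'bot'): [279.4, 161.4], (-1, 1, 'top'): [278.2, 148.4], (1, -1, 'bot'): [308.5, 164.2], (1, -1, 'top'): [308.0, 151.1], (1, 1, 'bot'): [295.6, 172.3], (1, 1, 'top'): [294.8, 159.2]}
spigot foot [ 0.56242838 -0.06850846  0.13989096] [294.42056155 170.79566694] hub px 294.1,174.4
```

View pics/z5.png

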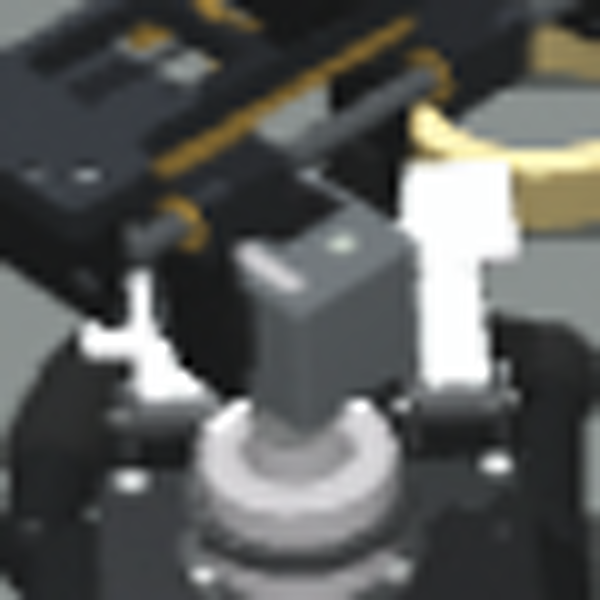

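```bash
python3 - <<'E'
import cv2,numpy as np
a=cv2.imread("pics/scene5.png");b=cv2.imread("pics/scene0.png")
f=lambda i:cv2.resize(np.clip((i[160:190,275:315].astype(float)-60)*1.4,0,255).astype(np.uint8),None,fx=10,fy=10,interpolation=cv2.INTER_CUBIC)
cv2.imwrite("pics/z6.png",np.hstack([f(a),f(b)]))
g=cv2.cvtColor(a,cv2.COLOR_BGR2GRAY)
print(g[166:184,282:308])
E
```

```text
[[198  27  27  26  27  26  27  33  52  79  79  79  84  87  82  82  82  81
   81  81  81  80  80  83  86 211]
 [253 240  67  26  27  26  28  44  68  78  79  78  82  86  83  81  81  81
   81  79  79  81  74  79  96 206]
 [254 253 243 116  27  27  28  45  69  78  78  79  82  86  82  81  81  82
   81  80  74  54  40  75 101 144]
 [222 222 209 162 104  28  32  57  79  78  78  79  83  87  83  82  81  81
   80  72  47  40  50  90 118 119]
 [131 132 129 134 133 112 212 231  98  82  77  78  81  86  82  81  81 133
  232 240  87  38 128 174  74  95]
 [ 99  98 106 108 160 243 247 191 109 110  92  80  81  85  82  80  98 162
  215 218 180  87  59  77  59  65]
 [ 71  70  68 163 245 248 219 193 139 118 118 107  87  87  86 100 144 193
  214 213 212 172  40  46  51  41]
 [ 46  46  68 154 220 219 210 185 129 123 124 122 114 104 115 133 146 162
  197 213 212 187  92  48  54  34]
 [ 31  31  92 177 210 211 195 149 138 141 128 119 123 129 142 152 145 141
  173 212 212 206 161  46  54  36]
 [ 30  31  88 173 209 209 194 150 138 149 154 156 157 156 156 153 147 139
  169 213 214 203 149  53  40  34]
 [ 31  42 
[... 162 characters left out ...]
58 184 210
  212 213 207 176 113  69  64  61]
 [ 63  80 106 128 182 213 212 211 209 204 190 183 177 180 194 210 209 212
  212 210 187 137 110  66  59  61]
 [ 60  77 101 104 147 184 208 211 211 209 208 207 206 207 209 211 210 210
  206 179 144 129 100  66  57  61]
 [ 62  73  85  94 132 144 160 192 211 211 212 211 211 211 213 213 202 179
  158 152 143 122  80  65  55  61]
 [ 63  70  89 102 114 140 146 153 157 162 173 188 181 170 168 164 162 157
  153 150 131  95  68  59  63  62]
 [ 63  67  79  81  85 119 144 150 151 155 159 161 161 160 161 159 157 156
  154 138  99  73  61  59  66  53]
 [ 67  85  92  68  78  82 106 138 155 154 156 159 160 159 159 158 158 144
  104  80  72  58  55  65  66  54]]
```

View pics/z6.png

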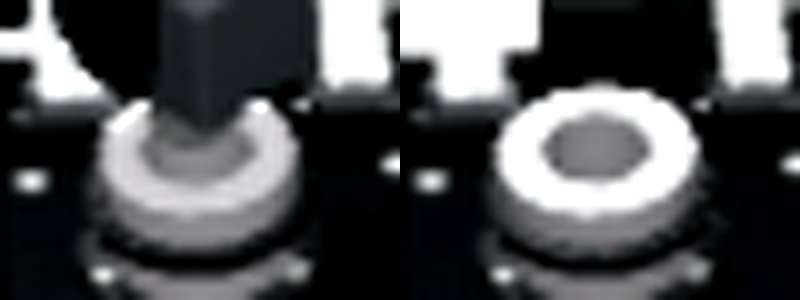

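{"method": "step_arm", "body": {"grip": [30,30,30,30,30,30], "travel": [[0,0.03,0.1],[0,0,0.1],[0,0,0.1],[0,0,0.1],[0,0,0.1],[0,0,0]], "twist": [0,0,0,0,0,0]}}

```text
clock: 12.85
ee_pos: [0.563, -0.0685, 0.3384]
tool_rot: [-2.089, -2.345, 0.0]
ft_force: [-0.1, -0.1, -3.0]
grip_width: 0.0461
```

```bash
python3 - <<'E'
from h import *
for i in range(3): go((.563,-.069),.3197,96.7)
E
python3 shot.py 6 305 140 110 110 275 145 50 50
```

```text
t 12.85 p [ 0.563  -0.0685  0.3384] yaw 96.61 tilt [-5.e-04  1.e-04 -1.e+00] F [-0.1 -0.1 -3. ] w 0.0461 q [ 0.76  0.28 -0.8   1.73  0.21  1.23  0.03]
 travel [-0.017 -0.     0.623] twist -0.02
t 12.85 p [ 0.563  -0.0685  0.3384] yaw 96.61 tilt [-5.e-04  1.e-04 -1.e+00] F [-0.1 -0.1 -3. ] w 0.0461 q [ 0.76  0.28 -0.8   1.73  0.21  1.23  0.03]
 travel [-0.017 -0.     0.623] twist -0.02
t 12.85 p [ 0.563  -0.0685  0.3384] yaw 96.61 tilt [-5.e-04  1.e-04 -1.e+00] F [-0.1 -0.1 -3. ] w 0.0461 q [ 0.76  0.28 -0.8   1.73  0.21  1.23  0.03]
 travel [-0.017 -0.     0.623] twist -0.02
```

View pics/v6.png

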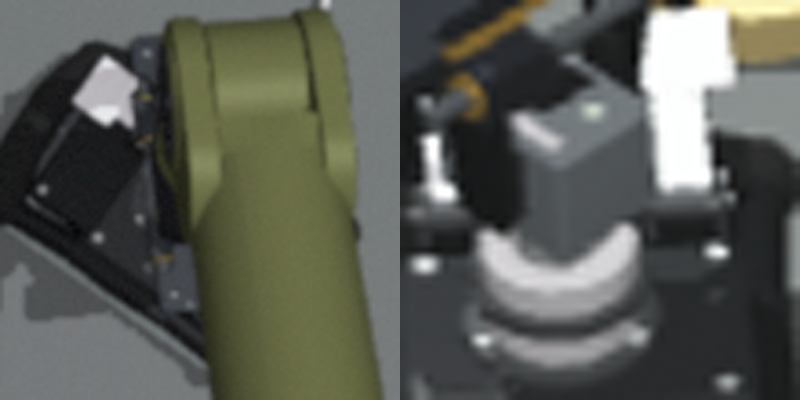

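No contact force yet, and in the scene view the spigot has gone into the hub ring at crop (560,250). Continuing down slowly.

{"method": "step_arm", "body": {"grip": [30,30,30,30,30], "travel": [[0,0,0.1],[0,0,0.1],[0,0,0.1],[0,0,0.1],[0,0,0]], "twist": [0,0,0,0,0]}}

```text
clock: 13.58
ee_pos: [0.563, -0.0685, 0.3264]
tool_rot: [-2.089, -2.345, 0.001]
ft_force: [-0.1, 0.5, -3.1]
grip_width: 0.0457
```

{"method": "step_arm", "body": {"grip": [30,30,30,30], "travel": [[0,0,0.1],[0,0,0.1],[0,0,0.07],[0,0,0]], "twist": [0,0,0,0]}}

```text
clock: 14.08
ee_pos: [0.5631, -0.0684, 0.3197]
tool_rot: [2.089, 2.345, -0.001]
ft_force: [-4.1, 0.7, 4.8]
grip_width: 0.0458
```

{"method": "step_arm", "body": {"grip": [30,30], "travel": [[0,0,0.07],[0,0,0]], "twist": [0,0]}}

```text
clock: 14.32
ee_pos: [0.5632, -0.0682, 0.3196]
tool_rot: [2.089, 2.345, -0.002]
ft_force: [-8.7, 0.1, 17.5]
grip_width: 0.0462
```

```bash

python3 shot.py 7 305 140 110 110 275 145 50 50
```

```text
(no output)
```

View pics/v7.png

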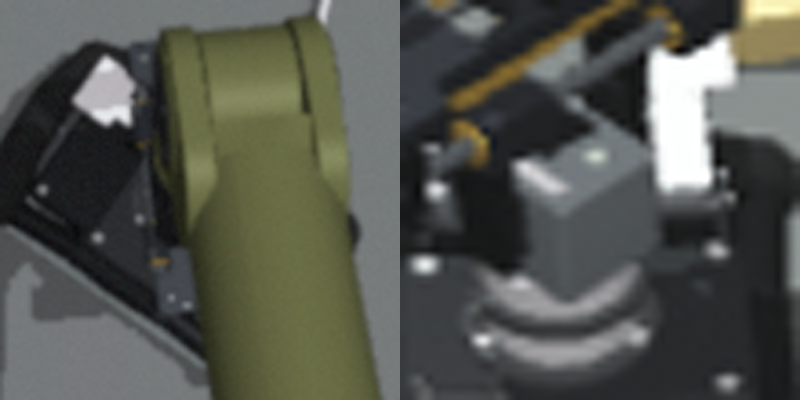

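The box bottom sits on the hub mouth in the scene view, and z stopped at the predicted 0.3197 with a firm push back. Releasing.

{"method": "step_arm", "body": {"grip": [30,100,100,100,100,100,100], "travel": [[0,0,-0.07],[0,0,0],[0,0,0],[0,0,0],[0,0,0],[0,0,-0.3],[0,0,-0.6]], "twist": [0,0,0,0,0,0,0]}}

```text
clock: 15.3
ee_pos: [0.5629, -0.0685, 0.3461]
tool_rot: [-2.089, -2.345, 0.001]
ft_force: [0.3, 0.2, 0.2]
grip_width: 0.0862
```

{"method": "step_arm", "body": {"grip": [100,100,100,100], "travel": [[0,0,-0.8],[0,0,-0.8],[0,0,-0.4],[0,0,0]], "twist": [0,0,0,0]}}

```text
clock: 15.8
ee_pos: [0.5633, -0.0683, 0.4069]
tool_rot: [2.088, 2.344, 0.001]
ft_force: [0.1, -0.3, -0.4]
grip_width: 0.0869
```

```bash
python3 - <<'E'
from h import *
go((.456,-.136),.385,96.7)
# wheel yaw from pads/paddle in the start top view: rect angle ; hub->clutch pad
t=load("top0"); s=load("scene0")
h=plane(t,(354.27,193.88),.13)[:2]
for z,b in ((.113,[[356.16,225.47],[364.28,213.49],[390.67,231.39],[382.55,243.37]]),(.11,[[373.06,201.67],[381.76,188.89],[398.3,200.14],[389.61,212.92]]),(.11,[[324.49,167.39],[333.3,154.94],[349.44,166.35],[340.63,178.81]])):
  q=np.array([plane(t,u,z)[:2] for u in b]); d=q[2]-q[1]; print(np.round(q,4).tolist(),"axis deg",np.degrees(np.arctan2(d[1],d[0])).round(1),"c",q.mean(0).round(4))
E
python3 shot.py 8 305 140 110 110 260 120 80 100
```

```text
t 15.8 p [ 0.5633 -0.0683  0.4069] yaw 96.61 tilt [ 2.2e-03 -7.0e-04 -1.0e+00] F [ 0.1 -0.3 -0.4] w 0.0869 q [ 0.78  0.22 -0.81  1.64  0.17  1.35  0.06]
 travel [-1.828 -3.815  0.724] twist -0.02
[[0.475, -0.0765], [0.5083, -0.099], [0.4595, -0.1715], [0.4264, -0.1489]] axis deg -124.0 c [ 0.4673 -0.124 ]
[[0.5418, -0.1239], [0.5778, -0.1483], [0.5467, -0.1941], [0.5108, -0.1696]] axis deg -124.2 c [ 0.5443 -0.159 ]
[[0.637, 0.0114], [0.6726, -0.0131], [0.6406, -0.0583], [0.6051, -0.0337]] axis deg -125.3 c [ 0.6388 -0.0234]
```

View pics/v8.png

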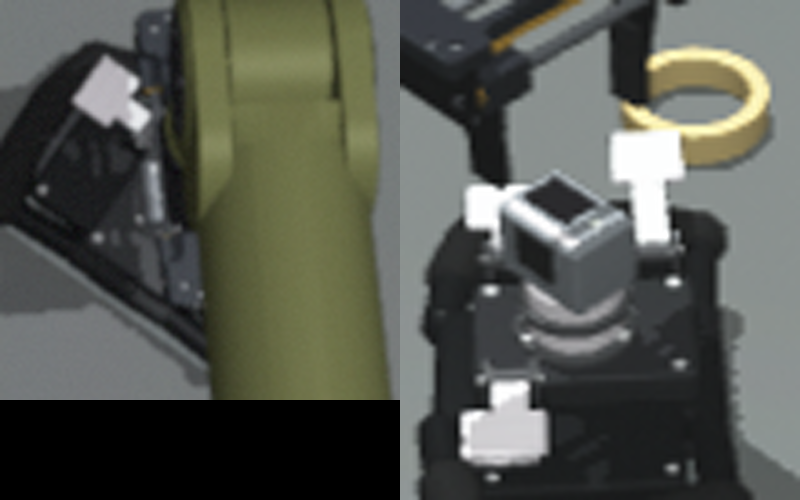

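The unit stands upright on the hub at crop (565,240), and the clutch paddle at (650,170) is untouched. Next I close the gripper and turn the tool so the body stays clear of the shift paddle and the unit.

{"method": "step_arm", "body": {"grip": [0,0,0,0,0,0,0,0,0,0], "travel": [[0,0,0],[0,0,0],[0,0,0],[0,0,0],[0,0,0],[0,0,0],[0,0,0],[0,0,0],[0,0,0],[0,0,0]], "twist": [1,1,1,1,1,1,1,1,1,1]}}

```text
clock: 17.15
ee_pos: [0.5628, -0.0686, 0.4043]
tool_rot: [-2.886, -1.238, 0.003]
ft_force: [0.5, 0.4, -0.3]
grip_width: 0.0018
```

{"method": "step_arm", "body": {"grip": [0,0,0,0,0,0,0,0,0,0], "travel": [[0,0,0],[0,0,0],[0,0,0],[0,0,0],[0,0,0],[0,0,0],[0,0,0],[0,0,0],[0,0,0],[0,0,0]], "twist": [1,1,1,1,1,1,1,1,0.6,0]}}

```text
clock: 18.4
ee_pos: [0.5628, -0.0685, 0.4045]
tool_rot: [-3.14, -0.1, 0.003]
ft_force: [-0.5, -0.2, 0.0]
grip_width: 0.0002
```

```bash
python3 - <<'E'
from h import *
go((.4555,-.1445),.33,3.7)
E
```

```text
t 18.4 p [ 0.5628 -0.0685  0.4045] yaw 3.65 tilt [-2.e-03  4.e-04 -1.e+00] F [-0.5 -0.2  0. ] w 0.0002 q [ 0.63  0.19 -0.63  1.64  0.12  1.34 -1.52]
 travel [-3.727  2.301  2.489] twist -0.01
```

{"method": "step_arm", "body": {"grip": [0,0,0,0,0,0,0,0,0,0], "travel": [[-0.5,0.3,0],[-0.8,0.5,0],[-0.8,0.5,0],[-0.8,0.5,0],[-0.8,0.5,0.3],[0,0,0.6],[0,0,0.7],[0,0,0.7],[0,0,0.2],[0,0,0]], "twist": [0,0,0,0,0,0,0,0,0,0]}}

```text
clock: 19.65
ee_pos: [0.4566, -0.1441, 0.3303]
tool_rot: [-3.139, -0.1, 0.001]
ft_force: [0.2, 0.4, -0.4]
grip_width: 0.0004
```

```bash
python3 - <<'E'
from h import *
go((.4555,-.1445),.305,3.7)
E
python3 shot.py 9 320 170 90 90 270 90 80 90
```

```text
t 19.65 p [ 0.4566 -0.1441  0.3303] yaw 3.65 tilt [-6.e-04  5.e-04 -1.e+00] F [ 0.2  0.4 -0.4] w 0.0004 q [ 0.8   0.03 -0.55  1.94  0.02  1.17 -1.27]
 travel [-0.038  0.012  0.844] twist -0.01
```

View pics/v9.png

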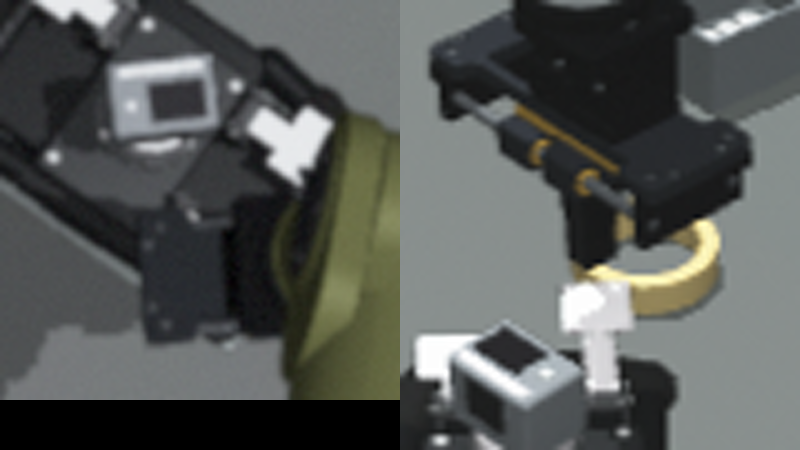

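The top view shows the unit centred on the hub. In the scene view the shut fingertips are above the clutch pad, tips at crop (590,260) and pad at (597,305).

{"method": "step_arm", "body": {"grip": [0,0,0,0,0], "travel": [[0,0,0.3],[0,0,0.4],[0,0,0.2],[0,0,0],[0,0,0]], "twist": [0,0,0,0,0]}}

```text
clock: 20.38
ee_pos: [0.4568, -0.1443, 0.3038]
tool_rot: [3.14, 0.099, 0.0]
ft_force: [0.5, -0.4, 0.3]
grip_width: 0.0007
```

{"method": "step_arm", "body": {"grip": [0,0,0], "travel": [[0,0,0.1],[0,0,0.1],[0,0,0]], "twist": [0,0,0]}}

```text
clock: 20.75
ee_pos: [0.4568, -0.1445, 0.298]
tool_rot: [3.139, 0.099, 0.001]
ft_force: [-0.5, -0.1, 4.3]
grip_width: 0.0003
```

{"method": "step_arm", "body": {"grip": [0,0,0,0,0], "travel": [[0,0,0.1],[0,0,0.1],[0,0,0.1],[0,0,0.1],[0,0,0]], "twist": [0,0,0,0,0]}}

```text
clock: 21.38
ee_pos: [0.4564, -0.1453, 0.286]
tool_rot: [3.138, 0.098, -0.001]
ft_force: [-3.5, -2.2, 7.4]
grip_width: 0.0005
```

{"method": "step_arm", "body": {"grip": [0,0,0], "travel": [[0,0,0.1],[0,0,0.1],[0,0,0]], "twist": [0,0,0]}}

```text
clock: 21.75
ee_pos: [0.4565, -0.1453, 0.2805]
tool_rot: [3.138, 0.098, -0.001]
ft_force: [-4.5, -2.7, 11.8]
grip_width: 0.0003
```

{"method": "step_arm", "body": {"grip": [0,0,0], "travel": [[0,0,0.1],[0,0,0.05],[0,0,0]], "twist": [0,0,0]}}

```text
clock: 22.12
ee_pos: [0.4567, -0.1451, 0.2764]
tool_rot: [3.138, 0.098, -0.0]
ft_force: [-5.4, -2.0, 13.9]
grip_width: 0.0003
```

{"method": "step_arm", "body": {"grip": [0,0,0], "travel": [[0,0,0.06],[0,0,0],[0,0,0]], "twist": [0,0,0]}}

```text
clock: 22.5
ee_pos: [0.4567, -0.145, 0.2749]
tool_rot: [3.138, 0.098, -0.0]
ft_force: [-5.4, -1.1, 14.4]
grip_width: 0.0001
```

{"method": "step_arm", "body": {"grip": [0,0,0], "travel": [[0,0,0.06],[0,0,0],[0,0,0]], "twist": [0,0,0]}}

```text
clock: 22.88
ee_pos: [0.4569, -0.145, 0.2745]
tool_rot: [3.138, 0.098, -0.0]
ft_force: [-10.3, 0.4, 25.7]
grip_width: 0.0004
```

{"method": "step_arm", "body": {"grip": [0,0], "travel": [[0,0,0.05],[0,0,0]], "twist": [0,0]}}

```text
clock: 23.12
ee_pos: [0.4571, -0.1449, 0.2742]
tool_rot: [3.137, 0.098, -0.001]
ft_force: [-12.9, 1.4, 34.7]
grip_width: 0.0003
```

The stop shows clearly: the force went from 14 to 35 N with no further travel. Lifting right off now.

{"method": "step_arm", "body": {"grip": [0,0,0,0,0,0,0,0,0], "travel": [[0,0,-0.2],[0,0,-0.3],[0,0,-0.3],[0,0,-0.3],[0,0,-0.3],[0,0,-0.3],[0,0,-0.3],[0,0,0],[0,0,0]], "twist": [0,0,0,0,0,0,0,0,0]}}

```text
clock: 24.25
ee_pos: [0.4565, -0.1443, 0.3298]
tool_rot: [-3.14, -0.099, 0.001]
ft_force: [0.0, -1.0, 0.7]
grip_width: 0.0001
```

```bash
python3 - <<'E'
from h import *
go((.4555,-.1445),.2845,3.7)
E
python3 shot.py 10 320 170 90 90 270 110 70 80
```

```text
t 24.25 p [ 0.4565 -0.1443  0.3298] yaw 3.61 tilt [-4.e-04  1.e-04 -1.e+00] F [ 0.  -1.   0.7] w 0.0001 q [ 0.8   0.03 -0.55  1.94  0.02  1.17 -1.27]
 travel [-0.033  0.004  1.51 ] twist -0.02
```

View pics/v10.png

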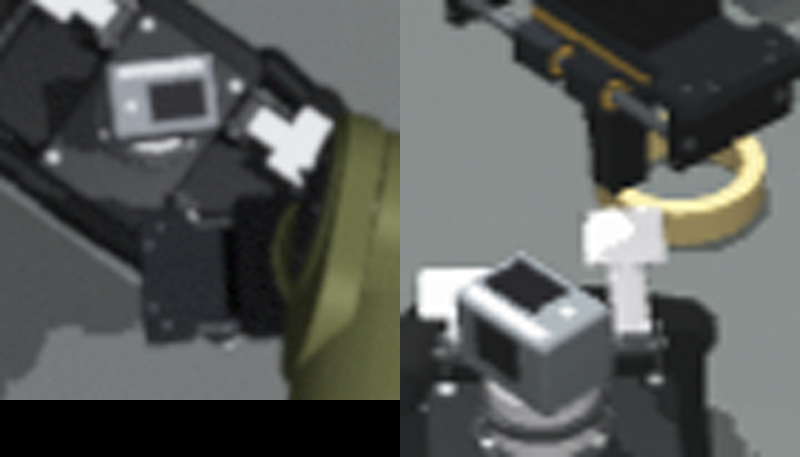

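The paddle is back in its rest position, pad at crop (625,235), and the fingers are clear above it. Now pressing to half travel.

{"method": "step_arm", "body": {"grip": [0,0,0,0,0,0,0,0,0,0,0], "travel": [[0,0,0.3],[0,0,0.4],[0,0,0.2],[0,0,0.1],[0,0,0.1],[0,0,0.1],[0,0,0.1],[0,0,0.1],[0,0,0.05],[0,0,0],[0,0,0]], "twist": [0,0,0,0,0,0,0,0,0,0,0]}}

```text
clock: 25.72
ee_pos: [0.4564, -0.145, 0.2872]
tool_rot: [3.139, 0.098, -0.001]
ft_force: [-5.0, -1.5, 7.1]
grip_width: 0.0006
```

{"method": "step_arm", "body": {"grip": [0,0], "travel": [[0,0,0],[0,0,0]], "twist": [0,0]}}

```text
clock: 25.98
ee_pos: [0.4564, -0.145, 0.2872]
tool_rot: [3.138, 0.098, -0.001]
ft_force: [-4.7, -0.7, 7.7]
grip_width: 0.0006
```

```bash
python3 - <<'E'
from h import *
go((.4555,-.1445),.2845,3.7)
E
python3 shot.py 11 320 170 90 90 270 110 70 80
python3 - <<'E'
from h import *
a=cv2.imread("pics/scene11.png");b=cv2.imread("pics/scene10.png")
f=lambda i:cv2.resize(i[135:175,295:335],None,fx=10,fy=10,interpolation=cv2.INTER_CUBIC)
cv2.imwrite("pics/z11.png",np.hstack([f(b),f(a)]))
E
```

```text
t 25.975 p [ 0.4564 -0.145   0.2872] yaw 3.57 tilt [-6.0e-04 -1.6e-03 -1.0e+00] F [-4.7 -0.7  7.7] w 0.0006 q [ 0.79  0.08 -0.56  1.99  0.05  1.08 -1.3 ]
 travel [-0.03  -0.018  0.091] twist -0.03
```

View pics/z11.png

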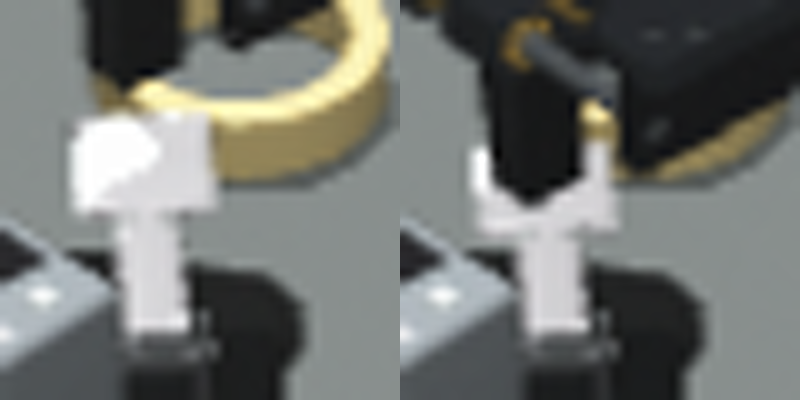

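{"method": "step_arm", "body": {"grip": [0,0,0,0], "travel": [[0,0,0.08],[0,0,0],[0,0,0],[0,0,0]], "twist": [0,0,0,0]}}

```text
clock: 26.58
ee_pos: [0.4565, -0.145, 0.2851]
tool_rot: [3.138, 0.098, -0.001]
ft_force: [-4.9, -1.4, 8.9]
grip_width: 0.0004
```

```bash
python3 - <<'E'
from h import *
go((.4555,-.1445),.2845,3.7)
o,M,y=st(); print(o["torque"])
E
python3 shot.py 12 320 170 90 90 295 135 40 40; python3 - <<'E'
from h import *
# level check: pad/stem edges in scene; predicted px of pad inner corners & outer corners if level at z=.103
s=load("scene12"); c=np.array([.456,-.1445]); X=np.array([.826,-.5635]);Y=np.array([.5635,.826])
for nm,zo,zi in (("rest",.118,.112),("half",.103,.103),("stop",.088,.094)):
  r={}
  for l,(a,b,z) in dict(inL=(.02,.019,zi),inR=(-.02,.019,zi),outL=(.02,-.019,zo),outR=(-.02,-.019,zo)).items():
    u=proj(s,[*(c+a*X+b*Y),z]); r[l]=((u-[295,135])*10).round(0).tolist()
  print(nm,r)
E
```

```text
t 26.575 p [ 0.4565 -0.145   0.2851] yaw 3.57 tilt [-5.0e-04 -1.8e-03 -1.0e+00] F [-4.9 -1.4  8.9] w 0.0004 q [ 0.79  0.09 -0.56  1.99  0.05  1.08 -1.3 ]
 travel [-0.031 -0.02   0.019] twist -0.03
[-0.21801009  1.16949765  0.03045704]
rest {'inL': [75.0, 196.0], 'inR': [212.0, 189.0], 'outL': [69.0, 100.0], 'outR': [203.0, 94.0]}
half {'inL': [76.0, 220.0], 'inR': [212.0, 213.0], 'outL': [71.0, 141.0], 'outR': [204.0, 134.0]}
stop {'inL': [77.0, 244.0], 'inR': [213.0, 237.0], 'outL': [73.0, 180.0], 'outR': [205.0, 173.0]}
```

View pics/v12.png

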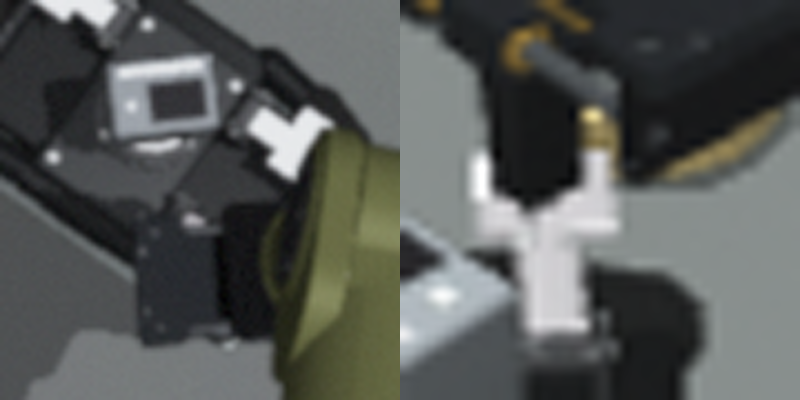

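{"method": "step_arm", "body": {"grip": [0,0,0,0], "travel": [[0,0,0.025],[0,0,0],[0,0,0],[0,0,0]], "twist": [0,0,0,0]}}

```text
clock: 27.18
ee_pos: [0.4565, -0.145, 0.2844]
tool_rot: [3.138, 0.098, -0.001]
ft_force: [-5.6, -0.9, 9.4]
grip_width: 0.0003
```

```bash
python3 - <<'E'
from h import *
go((.4555,-.1445),.2845,3.7)
E
python3 shot.py 13 320 170 90 90 260 130 80 100
python3 - <<'E'
from h import *
def row(n,cols):
    g=cv2.cvtColor(load("scene"+n)["pixels"],cv2.COLOR_RGB2GRAY).astype(float)
    # lower (inner) edge of the pad plate at given columns: sub-pixel 150 crossing going down
    r=[]
    for c in cols:
        p=g[145:170,c]; r.append(p.round(0).astype(int).tolist())
    return r
for n in ("0","10","12","13"):
    print(n); [print("  ",x) for x in row(n,(304,305,313,314,315))]
E
```

```text
t 27.175 p [ 0.4565 -0.145   0.2844] yaw 3.58 tilt [-4.0e-04 -1.8e-03 -1.0e+00] F [-5.6 -0.9  9.4] w 0.0003 q [ 0.79  0.09 -0.56  1.99  0.05  1.07 -1.3 ]
 travel [-0.032 -0.02  -0.003] twist -0.02
0
   [125, 193, 252, 253, 253, 253, 253, 253, 253, 253, 253, 168, 137, 137, 137, 59, 45, 49, 48, 46, 43, 40, 39, 36, 51]
   [101, 188, 252, 253, 253, 253, 253, 253, 253, 253, 253, 169, 137, 137, 137, 61, 39, 44, 45, 45, 42, 51, 71, 73, 86]
   [235, 250, 253, 253, 253, 253, 253, 253, 253, 253, 228, 131, 135, 138, 125, 173, 146, 124, 183, 198, 198, 237, 239, 151, 105]
   [233, 251, 253, 253, 253, 253, 253, 253, 253, 253, 222, 146, 136, 137, 137, 137, 75, 41, 39, 38, 39, 98, 92, 79, 95]
   [234, 246, 243, 242, 243, 245, 246, 249, 249, 250, 213, 144, 137, 137, 137, 137, 95, 44, 38, 38, 39, 127, 118, 93, 112]
10
   [127, 152, 236, 253, 253, 253, 253, 253, 253, 250, 228, 153, 141, 141, 142, 54, 36, 135, 181, 175, 148, 101, 84, 82, 81]
   [104, 155, 252, 253, 253, 253, 253, 253, 250, 226, 229, 156, 141, 141, 141, 60, 38, 47, 154, 157, 117, 84, 82, 82, 81]
   [238, 229, 215, 216, 215, 214, 215, 217
[... 803 characters left out ...]
 113, 120, 128, 110, 185, 185, 189, 186, 199, 204, 205, 227, 175, 143, 141, 97, 41, 34, 36, 35, 87, 77, 62, 81]
13
   [26, 25, 26, 25, 25, 24, 64, 68, 68, 128, 204, 210, 208, 200, 150, 58, 43, 135, 180, 175, 147, 101, 82, 81, 81]
   [28, 29, 30, 28, 28, 28, 28, 28, 28, 51, 186, 209, 206, 192, 146, 58, 36, 46, 154, 156, 115, 83, 80, 81, 80]
   [46, 111, 83, 81, 81, 145, 128, 126, 150, 202, 209, 211, 223, 156, 118, 123, 111, 89, 88, 136, 130, 132, 191, 102, 81]
   [68, 159, 131, 127, 128, 225, 209, 207, 206, 207, 210, 210, 222, 161, 126, 139, 75, 38, 35, 35, 36, 70, 62, 55, 79]
   [79, 79, 110, 127, 129, 204, 186, 190, 185, 195, 204, 203, 227, 180, 145, 141, 97, 42, 35, 36, 36, 86, 77, 63, 82]
```

View pics/v13.png

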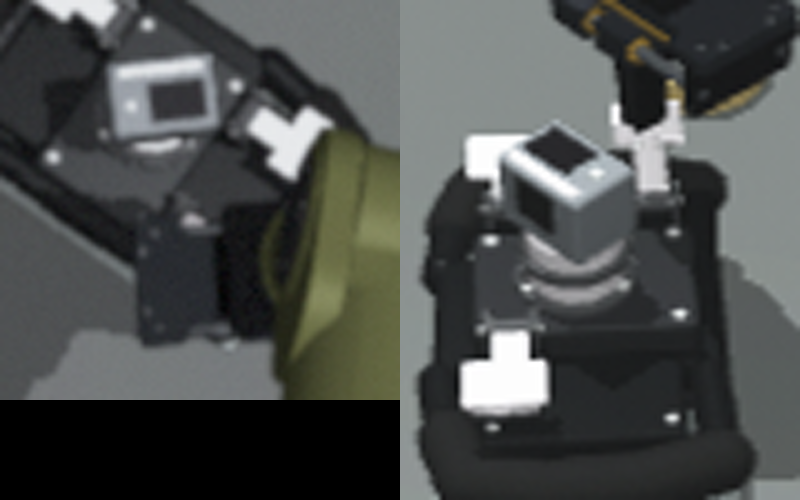

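In the scene view the pad's inner edge has moved down about 2.5 px from rest, against 2.4 px expected for level. The force is 9.4 N, close to the 9 N quoted for half travel. The unit sits upright on the hub in both views and the shift paddles look untouched. Handing in.

```bash
python3 - <<'E'
from workcell import arm
print(arm.hand_in())
E
```

```text
the job is handed in; nothing more can be done
None
```

The job is done and handed in at about 27.3 s of the 48 s; no verdict was reported. The unit is home in the hub and released, and the arm is holding the clutch paddle at half travel.

- **Unit:** I lifted it from the dock and lowered it into the hub. It stopped at TCP height 0.3197 m, where my grasp height predicted fully home, with about 20 N of push-back. After I let go, both views show it upright and centred on the hub.
- **Full press:** The paddle stopped moving at TCP height 0.274 m while the force rose from 14 to 35 N. I then lifted clear, and the picture showed the paddle back at rest.
- **Half press, still held:** The force is 9.4 N, against about 9 N quoted for half travel. The fingertips are at 0.102 m (TCP height less the 182 mm finger length), against 0.103 m. The pad's inner edge moved about 2.5 px in the scene view, against 2.4 px expected for level.

**Checks that disagreed:**
- The two cameras differed by about 5 mm on the hub and unit positions. I took values between them, and the spigot went in without side contact until it seated; at the seat there was up to 9 N of side force.
- My first half-press reading, at 0.285 m, looked slightly short of level in the picture, so I pressed 0.7 mm further.
- The pads press the paddle slightly off its centre, with 5 to 6 N of sideways friction in the hold.
- The shift paddles and other items look untouched where I could see them; the arm hid part of the top view.

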